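Rack the fired tile

ROBOT

A 6-joint arm with a two-finger parallel gripper is mounted at the origin on the work surface. World frame = base frame: x ahead of the robot, y to its left, z up, the work surface at z = 0. Lengths are in mm, angles in degrees, forces in N, time in s.
With the tool pointing down it reaches from about 350 to 850 mm from the base axis. Payload 8.1 kg.
Tool frame: the origin (TCP) lies at the very end of the fingers, on their centre line; the grasp point (between the pads) lies r.tcp_to_grasp behind it (r.tcp_to_grasp is the distance from the TCP to the grasp point, in mm); z points along the fingers, y is the line along which they close (so a half turn about z gives the same grasp; the last joint's range is limited). The gripper opens to 85 mm and grips with 20 to 120 N. Pads are 22 mm wide; open, the fingers measure 114 mm over their backs; the gripper's body (76 mm by 85 mm) begins 54 mm behind the grasp point. The pads swing forward as they close: fully open they stand 13 mm farther back than shut.
Start: joints at [69.534, 7.471, 85.268, -0, 87.261, -4.893], TCP at [161.057, 577.984, 231.292] pointing down, gripper open.
Joint ranges: [-169.43, 169.43], [-51.17, 129.36], [1.28, 143.12], [-76.62, 256.62], [0, 156.53], [-152.29, 152.29]. Speed limits (degrees/s): [136.94, 136.94, 159.86, 180, 180, 180].

INTERFACE

Orientations are given as [roll, pitch, yaw] about the fixed x, y, z axes, in that order (R = Rz(yaw) Ry(pitch) Rx(roll)).
In Python, from bench import r gives the robot as it stands.
- The arm moves only by the shell command python3 -m handwheel 'ROWS' [OPENING] [FORCE]. ROWS is JSON, a list of rows, each a list of 4 numbers: the shift along the tool's x, y, z in m, then the turn about the tool's z in degrees. A call has 1 to 10 rows; each row shifts and turns the commanded pose from where the row before left it, along the tool's axes as they then stand; what a row does not reach is not made up. A row lasts 1/10 s, in which the tool goes at most 50 mm and 8.59 degrees, less where a joint would pass 70% of its speed; a pose out of reach is approached as far as the arm can. A call is refused whole if a number of a shift passes 0.05 or a number of a turn 8.59, either way. A call with a gripper value outside its range is refused whole. OPENING is the finger opening in m, from 0 to 0.0854, set as the call begins (- or left out, the last holds). The fingers move at their own pace and stop on an object; FORCE is the grip in N (left out, the last holds). Time passes only in rows, so rows that do not move let the fingers close. It gives the time, the measured TCP pose, the force, the opening and the grip force at its end, in the units of the state.
- r.sense(): the state, without advancing time (a new reading comes with each control period).
- r.snapshot(name): name is "scene" or "top" or "wrist"; returns the picture (480x640x3 uint8, red, green, blue); there is no depth.
- r.camera_params(name): a dict with "fx", "fy", "cx", "cy" (pixels), "D" ([k1, k2, p1, p2, k3] as OpenCV has them; the pictures are not rectified), "R" (3x3) and "t" (3): a world point X has camera coordinates R X + t; the wrist camera has in their place "mount" (4x4, takes a point from camera to tool coordinates, whose origin is the TCP and whose axes are the flange's). Camera axes: x right, y down, z forward; pixel columns grow to the right and rows downward; lengths in mm; the calibration is good to about 2 mm. A picture is of the moment at which its call begins: read the wrist's pose just before it. camera_params takes no time and is no camera call.
- r.hand_in(): hands the job in; it is judged then, once.
The state is a dict: "time": time; "joint_pos": joint angles; "qd": joint speeds; "joint_efforts": joint torques, N m; "tool_pos": TCP position; "tcp_rot": TCP orientation; "ft_force": force on the tool from outside, world axes, zero at the start; "wrist_torque": the same for the moment, N m; "finger_gap": finger opening in mm; "grip_force": force on a finger pad.
Only numpy, scipy, OpenCV 4.12 (cv2) and the standard library are available. Lean on these libraries where they do the work, as an engineer would, in place of code of your own. Each camera call takes 0.05 s, during which the arm holds its last target. There are 200 camera calls.

TASK

Slide the flowered clay tile that lies flat on the raised work board towards the rack's side of the board until it overhangs that edge enough to pinch, then lift it by the overhang and stand it upright on its edge, fully down and centred along any free slot of the wooden tile rack, and let go. Do not drop or throw the tile, and leave the two tiles already in the rack, the rubbing stone, the loop tool and the needle tool where they are.

Things in the scene. Friction and masses are not known exactly. Their poses are not given: they have to be found in the camera images.
- tile: the tile to rack: square terracotta, 110 x 110 x 8 mm, about 0.18 kg, white flowers on its upper face, wider than the gripper opens. Starts flat on the board. Origin at the centre of its underside, x and y parallel to its sides, z to the flowered face. Tips off if its centre passes the edge. Pinched by its overhang with a tilted gripper, it swings in line with the pads when lifted
- board: fixed raised work board on the robot's left: plywood 340 (x) x 250 (y) x 18 mm on two pale firebricks 64 mm high, set back 15 mm from the right edge; flat top 82 mm above the table. Origin on the table under its centre; x roughly away from the robot, y to the left. Its right edge, facing the rack, lies at y = -125 mm; the table beside that edge is clear for 130 mm
- board_edge (a point): middle of the board's right (-y) edge, at its top surface; same axes as the board, so y points from the edge inwards over the board
- rack: fixed wooden rack right of the board: base 146 (x) x 140 (y) x 12 mm, six upright slats 8 mm thick, 130 mm long (y), tops 62 mm above the table; between them five slots 18 mm wide along y, centred at x = -52, -26, 0 (free), 26 and 52 mm (taken); slot floor 12 mm above the table. Origin on the table under its centre. A tile stood in a slot has its centre at 67 mm
- stored_a: terracotta tile already standing in the rack's slot at x = 52 mm: 8 (x) x 110 (y) x 110 (z) mm, loose; origin at the middle of its lower edge. Leave alone
- stored_b: white tile already standing in the rack's slot at x = 26 mm: 8 (x) x 110 (y) x 80 (z) mm, loose; origin at the middle of its lower edge. Leave alone
- clay_box: fixed flowered clay box, 130 x 130 x 115 mm high, right of the board, in front of or behind the rack; origin under its centre
- pumice: dark rubbing stone, 54 mm across and 37 mm high, loose on the far (+x) end of the board; origin at its foot. Leave alone
- loop_tool: loop tool with wooden handle, 155 mm long overall and 22 mm high, loose on the near (-x) end of the board; origin under the middle of the 100 mm handle, x along it towards the loop. Leave alone
- needle_tool: needle tool, 110 mm wooden handle 12 mm thick with a 35 mm needle, loose on the table right of the rack; origin under the middle of the handle. Leave alone
Mind the look-alikes: they are no part of the job. What is shaped like the tile but blue or yellow is not meant.

How it is judged (in metres and radians):
On the way, in this order (a step that is already met when the one before it is completed fails the run):
1. the tile lies flat on the board with its middle within 40 mm of the right edge's line (overhanging it by at least 15 mm) (y of tile in the frame of board_edge between 0 and 0.04 m and z of tile in the frame of board_edge between -0.004 and 0.004 m and angle between tile's own z axis and vertical below 0.08 rad), for 0.2 s.
2. the tile is held in the fingers, its middle at least 20 mm above the board's top (z of tile in the frame of board_edge above 0.02 m and contact force between the fingers and tile above 0.5 N), for 0.2 s.
At the end, for the whole second after the job is handed in: the tile stands on its edge in a slot of the rack: its plane within 0.22 rad of upright and within 0.25 rad of the slots' direction, its lower edge on the slot floor (centre 59 to 74 mm above the table), its middle within 30 mm of the rack's middle along the slot, released and at rest (angle between tile's own z axis and vertical between 1.35 and 1.79 rad and angle between the z axis of tile and the x axis of rack, either way round below 0.25 rad and x of tile in the frame of rack between -0.072 and 0.072 m and y of tile in the frame of rack between -0.03 and 0.03 m and z of tile in the frame of rack between 0.059 and 0.074 m and linear speed of tile below 0.03 m/s and angular speed of tile below 0.5 rad/s); the robot touches nothing.
It fails at once if the tile is dropped or thrown: moving faster than 0.8 m/s out of the fingers (linear speed of tile above 0.8 m/s and contact force between the fingers and tile below 0.1 N).
It fails at once if a tile already in the rack is moved by more than 20 mm (distance of any of stored_a, stored_b from where it was at the start of the episode above 0.02 m).
It fails at once if another loose thing is moved by more than 30 mm (distance of any of pumice, loop_tool, needle_tool from where it was at the start of the episode above 0.03 m).
It also fails if it takes over 58 s, if anything falls off the work surface, if the arm or the gripper's body presses on something with over 40 N, if the wrist force passes 120 N, or if a joint passes its speed limit or range.

## Working session

There is one attempt and no reset: what is moved stays moved. The work goes in short steps, Python scripts to look and compute and a shell command to move; the robot and the scene stay as the last step left them, time stands still between calls to the robot, and variables do not carry over. Pictures are saved under pics/ and viewed, at most 10 in all, crops included, and the job is handed in when it is done.

```bash
mkdir -p pics; ls
python3 - <<'E'
from bench import r
import cv2, numpy as np
s=r.sense(); print({k:np.round(v,3).tolist() for k,v in s.items()}, r.tcp_to_grasp)
for n in ("scene","top","wrist"):
    cv2.imwrite(f"pics/{n}0.png", cv2.cvtColor(r.snapshot(n),cv2.COLOR_RGB2BGR))
    print(n,{k:np.round(v,3).tolist() for k,v in r.camera_params(n).items()})
E
```

```text
pics
{'time': 0.0, 'joint_pos': [69.532, 7.514, 85.33, -0.0, 87.263, -4.892], 'qd': [-0.067, -0.059, -0.032, -0.067, -0.03, -0.137], 'joint_efforts': [0.0, -56.939, -50.056, -0.0, 0.014, 0.0], 'tool_pos': [160.884, 577.451, 230.253], 'tcp_rot': [-179.894, -0.009, 164.424], 'ft_force': [0.749, -0.222, 0.141], 'wrist_torque': [0.019, 0.021, -0.008], 'grip_force': 0.0, 'finger_gap': 85.214} 18.700000000000003
scene {'fx': 484.714, 'fy': 484.714, 'cx': 313.818, 'cy': 240.975, 'D': [0.006, 0.0, 0.0, 0.0, 0.0], 'R': [[0.747, 0.664, 0.01], [0.56, -0.622, -0.548], [-0.358, 0.415, -0.836]], 't': [-419.233, -269.216, 1327.249]}
top {'fx': 570.311, 'fy': 570.311, 'cx': 324.766, 'cy': 227.478, 'D': [-0.095, 0.0, 0.0, 0.0, 0.0], 'R': [[0.022, -1.0, -0.008], [-0.987, -0.021, -0.159], [0.158, 0.011, -0.987]], 't': [-5.573, 591.558, 1343.678]}
wrist {'fx': 331.424, 'fy': 331.424, 'cx': 313.747, 'cy': 243.016, 'D': [-0.056, 0.0, 0.0, 0.0, 0.0], 'mount': [[0.001, -0.949, -0.315, 81.394], [1.0, 0.001, 0.0, 0.701], [-0.0, -0.315, 0.949, -142.926], [0.0, 0.0, 0.0, 1.0]]}
```

View pics/top0.png

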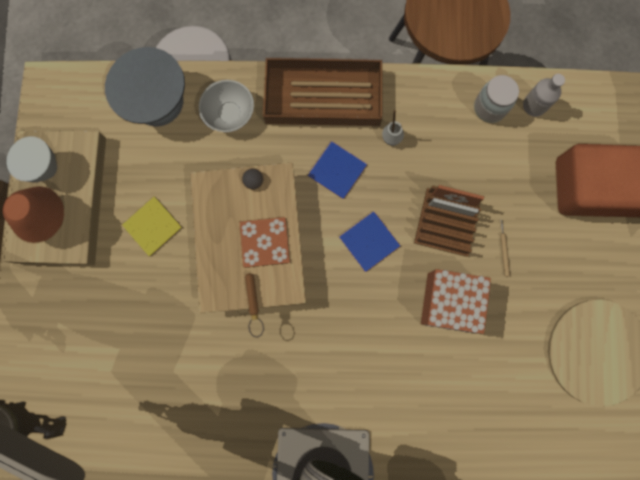

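View pics/scene0.png

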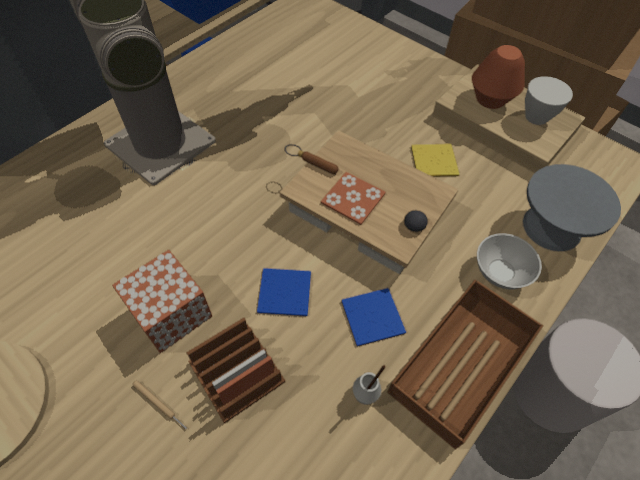

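Top view: the flowered tile is at (265,243) and the board's right edge runs (292,165)-(303,303). The loop tool is at (252,295), the pumice at (252,179) and the rack at (449,220).
What could be taken for the tile: blue at (338,170) and (370,241), yellow at (152,226), flowered clay box top at (459,302), and the stored tiles at (455,207) (white) and (460,195) (terracotta). I choose (265,243), which is flowered, flat and on the board. Next I measure and check it in a crop.

```bash
cat > h.py <<'E'
from bench import r
import cv2, numpy as np
from scipy.spatial.transform import Rotation as Ro
def cam(n,s=None):
    c=r.camera_params(n)
    K=np.array([[c['fx'],0,c['cx']],[0,c['fy'],c['cy']],[0,0,1]]);D=np.array(c['D'],float)
    if 'mount' in c:
        T=np.eye(4);T[:3,:3]=Ro.from_euler('xyz',s['tcp_rot'],degrees=True).as_matrix();T[:3,3]=s['tool_pos']
        W=np.linalg.inv(T@np.array(c['mount']));R,t=W[:3,:3],W[:3,3]
    else: R,t=np.array(c['R']),np.array(c['t'])
    return K,D,R,t
def rays(C,px):
    K,D,R,t=C
    u=cv2.undistortPoints(np.array(px,float).reshape(-1,1,2),K,D)[:,0]
    return -R.T@t, np.c_[u,np.ones(len(u))]@R
def onplane(C,px,z):
    o,d=rays(C,px); return o+d*((z-o[2])/d[:,2])[:,None]
def tri(C1,p1,C2,p2):
    (o1,d1),(o2,d2)=rays(C1,p1),rays(C2,p2); out=[]
    for a,b in zip(d1,d2):
        k=np.linalg.lstsq(np.c_[a,-b],o2-o1,rcond=None)[0]; out.append((o1+k[0]*a+o2+k[1]*b)/2)
    return np.array(out)
def proj(C,P):
    K,D,R,t=C; return cv2.projectPoints(np.array(P,float).reshape(-1,1,3),cv2.Rodrigues(R)[0],t,K,D)[0][:,0]
E
python3 - <<'E'
from h import *
q={}
for n,roi in (("top",(230,205,300,280)),("scene",(310,165,395,230))):
    im=cv2.imread(f"pics/{n}0.png"); x0,y0,x1,y1=roi
    s=im[y0:y1,x0:x1].astype(int)
    m=(((s[...,2]-s[...,1]>60)&(s[...,2]>110))|((s.min(2)>130))).astype(np.uint8)
    m=cv2.morphologyEx(m,cv2.MORPH_CLOSE,np.ones((5,5)))
    m=cv2.morphologyEx(m,cv2.MORPH_OPEN,np.ones((7,7)))
    c=max(cv2.findContours(m,0,2)[0],key=cv2.contourArea)
    h=cv2.convexHull(c); p=cv2.approxPolyN(h,4)[0] if hasattr(cv2,'approxPolyN') else cv2.approxPolyDP(h,5,True)[:,0]
    q[n]=p.reshape(-1,2)+[x0,y0]; print(n,q[n].tolist(),cv2.contourArea(c))
T,S=cam("top"),cam("scene")
a=onplane(T,q['top'],90);b=onplane(S,q['scene'],90)
print(a.round(),b.round())
cs=lambda p:[p.mean(0)]
print("tile centre tri",tri(T,cs(q['top']),S,cs(q['scene'])).round(1))
# board corners, hand-read
print("board right edge",onplane(T,[(292,165),(303,303)],82).round())
print("rack slats far/near corners",onplane(T,[(431,187),(481,196),(471,254),(416,243)],62).round())
im=cv2.imread("pics/top0.png")
A=cv2.resize(im[160:310,190:310],None,fx=3.5,fy=3.5,interpolation=2)[:525]
B=cv2.resize(im[175:265,405:495],None,fx=4,fy=4,interpolation=2)
o=np.zeros((525,780,3),np.uint8);o[:,:420]=A;o[:360,420:]=B
cv2.imwrite("pics/crop1.png",o)
E
```

```text
Traceback (most recent call last):
ValueError: max() iterable argument is empty
```

```bash
cat > m1.py <<'E'
from h import *
q={}
k=lambda n:np.ones((n,n),np.uint8)
for n,roi in (("top",(225,200,300,285)),("scene",(305,160,400,230))):
    im=cv2.imread(f"pics/{n}0.png"); x0,y0,x1,y1=roi
    s=im[y0:y1,x0:x1]; hsv=cv2.cvtColor(s,cv2.COLOR_BGR2HSV)
    m=(((hsv[...,0]<11)|(hsv[...,0]>170))&(hsv[...,1]>110)&(hsv[...,2]>110)).astype(np.uint8)
    print(n,m.sum(),hsv[len(s)//2,len(s[0])//2])
    m=cv2.morphologyEx(m,cv2.MORPH_CLOSE,k(3))
    m=cv2.morphologyEx(m,cv2.MORPH_OPEN,k(3))
    c=max(cv2.findContours(m,0,2)[0],key=cv2.contourArea)
    p=cv2.approxPolyN(cv2.convexHull(c),4)
    q[n]=p.reshape(-1,2)+[x0,y0]; print(n,q[n].tolist(),cv2.contourArea(c))
T,S=cam("top"),cam("scene")
a=onplane(T,q['top'],90);b=onplane(S,q['scene'],90)
print(a.round(),b.round())
cs=lambda p:[p.mean(0)]
print("tile centre tri",tri(T,cs(q['top']),S,cs(q['scene'])).round(1))
print("board right edge",onplane(T,[(292,165),(303,303)],82).round())
print("rack slats corners",onplane(T,[(431,187),(481,196),(471,254),(416,243)],62).round())
im=cv2.imread("pics/top0.png")
A=cv2.resize(im[160:310,190:310],None,fx=3.5,fy=3.5,interpolation=2)[:525]
B=cv2.resize(im[175:265,405:495],None,fx=4,fy=4,interpolation=2)
o=np.zeros((525,780,3),np.uint8);o[:,:420]=A;o[:360,420:]=B
cv2.imwrite("pics/crop1.png",o)
E
python3 m1.py
```

```text
top 948 [ 10 108 146]
top [[294, 237], [265, 271], [237, 245], [261, 215]] 951.5
scene 1033 [  9 141 147]
scene [[388, 214], [336, 217], [329, 181], [366, 178]] 898.0
[[560.  79.  90.]
 [479. 144.  90.]
 [539. 213.  90.]
 [612. 159.  90.]] [[640. 161.  90.]
 [558.  76.  90.]
 [478. 145.  90.]
 [537. 211.  90.]]
tile centre tri [[549.7 151.1  82.3]]
board right edge [[738.  90.  82.]
 [407.  54.  82.]]
rack slats corners [[ 695. -251.   62.]
 [ 675. -374.   62.]
 [ 532. -346.   62.]
 [ 556. -213.   62.]]
```

View pics/crop1.png

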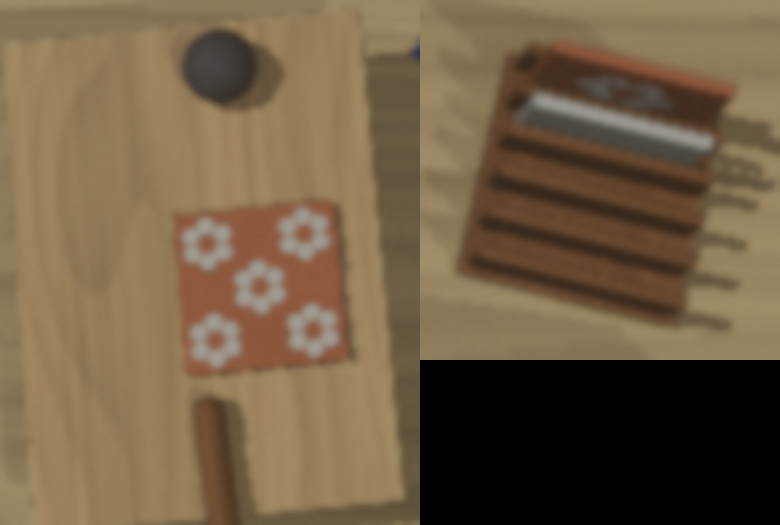

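The crop shows the tile with five white flowers. Its corners in the full picture are (240,221), (286,217), (291,263) and (243,267), and the board edge runs (291,163)-(305,303). In the rack, the three near slots are free.

Run:
```python
from h import *
T,S=cam("top"),cam("scene")
tc=[(240.3,221.1),(286.3,217.4),(290.6,262.9),(243.4,267.4)]
P=onplane(T,tc,90);print("tile",P.round(),P.mean(0).round(1))
c=P.mean(0)
print("yaw of x side",[np.degrees(np.arctan2(*(P[i]-P[j])[[1,0]])).round(1) for i,j in((0,3),(1,2))])
print("flower tri",tri(T,[(264.3,242.0)],S,[(358,198)]).round(1))
E_=onplane(T,[(291.4,163.4),(305.1,302.9)],82);d=E_[0]-E_[1];d/=np.linalg.norm(d);n=np.array([-d[1],d[0],0])
print("edge",E_.round(),"yaw",np.degrees(np.arctan2(d[1],d[0])).round(1),"tile centre from edge",((c-E_[0])@n).round(1))
f=lambda u,v:(405+(u-420)/4,175+v/4)
L=[f(470,258),f(486,217),f(496,178),f(507,141)];Rr=[f(687,311),f(697,264),f(706,224),f(712,184)]
a=onplane(T,L,58);b=onplane(T,Rr,58);print("slot ends L",a.round(),"R",b.round(),"mid",((a+b)/2).round(1))
e=b-a;print("slot dir",np.degrees(np.arctan2(e[:,1],e[:,0])).round(1))
print("near slat corners",onplane(T,[f(460,270),f(683,325)],62).round())
# project a rack-slat height check: near-left slat corner in scene (189,359)?, near-right
print("slat tri", tri(T,[f(460,270)],S,[(246,322)]).round(1))
im=cv2.imread("pics/scene0.png");cv2.imwrite("pics/crop2.png",cv2.resize(im[310:430,170:300],None,fx=4.6,fy=4.6,interpolation=2))
```

```text
tile [[596. 208.  90.]
 [607.  98.  90.]
 [499.  85.  90.]
 [486. 195.  90.]] [546.9 146.5  90. ]
yaw of x side [np.float64(6.4), np.float64(7.2)]
flower tri [[552.7 153.9  79.4]]
edge [[742.  91.  82.]
 [407.  49.  82.]] yaw 7.2 tile centre from edge 79.4
slot ends L [[ 565. -218.   58.]
 [ 590. -227.   58.]
 [ 614. -234.   58.]
 [ 637. -240.   58.]] R [[ 535. -349.   58.]
 [ 564. -356.   58.]
 [ 589. -362.   58.]
 [ 614. -366.   58.]] mid [[ 550.3 -283.3   58. ]
 [ 577.3 -291.5   58. ]
 [ 601.6 -297.6   58. ]
 [ 625.5 -303.1   58. ]]
slot dir [-102.7 -101.5 -101.3 -100.8]
near slat corners [[ 557. -211.   62.]
 [ 526. -345.   62.]]
slat tri [[ 563.  -217.2   19.3]]
```

View pics/crop2.png

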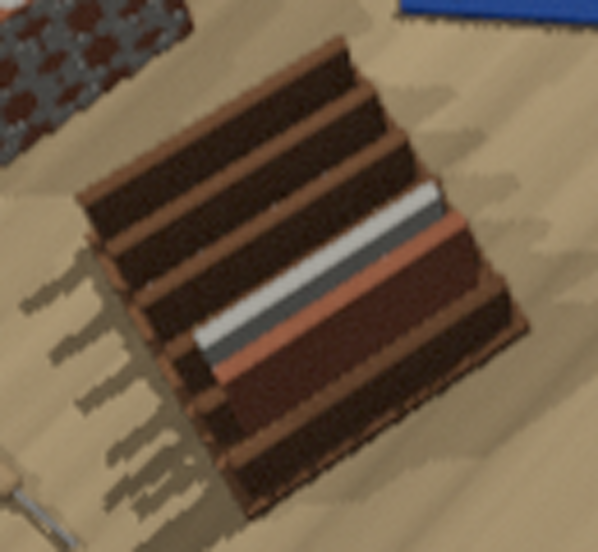

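```bash
python3 -m handwheel '[[0,0,0,8.4],[0,0,0,8.4],[0,0,0,8.4],[0,0,0,8.4],[0,0,0,8.4],[0,0,0,8.4],[0,0,0,8.4],[0,0,0,8.4]]' 0.05; python3 -m handwheel '[[-0.035,0.03,0,0],[-0.035,0.03,0,0],[-0.035,0.03,0,0],[-0.035,0.03,0,0],[-0.035,0.03,0,0],[-0.035,0.03,0,0],[-0.035,0.03,0,0],[-0.035,0.03,0,0],[-0.035,0.03,0,0],[-0.035,0.03,0,0]]'
```

```text
time: 0.95
tool_pos: [161.0, 577.8, 230.8]
tcp_rot: [-180.0, 0.0, 96.9]
ft_force: [0.3, -0.4, 1.0]
finger_gap: 49.9
grip_force: 0.0
time: 1.95
tool_pos: [503.7, 266.9, 231.1]
tcp_rot: [-180.0, -0.0, 97.2]
ft_force: [0.6, 0.4, 0.8]
finger_gap: 50.1
grip_force: 0.0
```

```bash
python3 -m handwheel '[[-0.025,0.014,0,0],[-0.024,0.013,0,0],[0,0,0,0]]'
python3 - <<'E'
from h import *
s=r.sense();im=r.snapshot("wrist");cv2.imwrite("pics/w1.png",im[...,::-1]);np.save("w1.npy",np.r_[s['tool_pos'],s['tcp_rot']])
E
```

```text
time: 2.25
tool_pos: [537.2, 220.3, 230.7]
tcp_rot: [-180.0, 0.1, 97.0]
ft_force: [-0.6, 0.1, 0.2]
finger_gap: 49.9
grip_force: 0.0
```

View pics/w1.png

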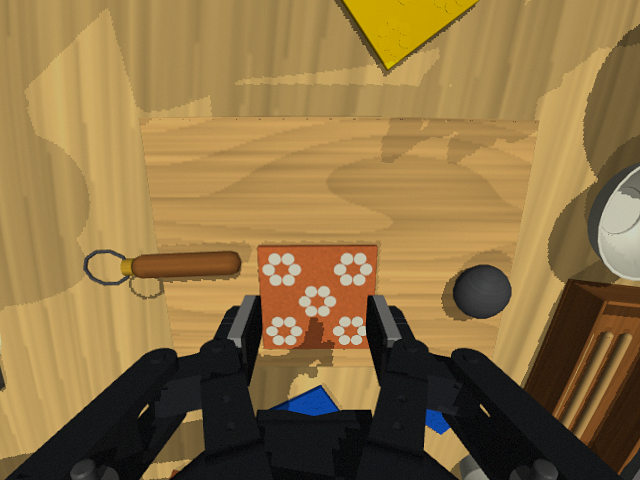

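The wrist view shows the tile's back edge from (258,245) to (377,244), its right edge near row 348 with corners (260,348) and (375,349), and the middle flower at (318,301). The board's right edge is near row 365.

Run:
```python
from h import *
v=np.load("w1.npy");s=dict(tool_pos=v[:3],tcp_rot=v[3:])
C=cam("wrist",s);T=cam("top")
print(onplane(C,[(258,245),(377,244),(375,349),(260,348),(318,301)],90).round(1))
print("edge",onplane(C,[(172,349),(494,366),(150,118),(538,122)],82).round(1))
print("tri flower w-top",tri(C,[(318,301)],T,[(264.3,242)]).round(1))
```

```text
[[488.8 199.8  90. ]
 [595.5 213.9  90. ]
 [614.5 102.7  90. ]
 [498.2  89.6  90. ]
 [549.9 150.2  90. ]]
edge [[404.8  69.6  82. ]
 [751.2  89.2  82. ]
 [388.7 298.2  82. ]
 [715.6 336.8  82. ]]
tri flower w-top [[548.8 148.7  86.8]]
```

```bash
python3 -m handwheel '[[0.012,0,0.02,0],[0,0,0.04,0],[0,0,0.04,0],[0,0,0.03,0],[0,0,0.013,0],[0,0,0,0]]'; python3 -m handwheel '[[0,0,0.002,0],[0,0,0,0]]';python3 -m handwheel '[[0,0,0.002,0],[0,0,0,0]]'
```

```text
time: 2.9
tool_pos: [532.0, 235.4, 86.1]
tcp_rot: [-179.7, 0.0, 97.3]
ft_force: [0.2, 0.3, 0.7]
finger_gap: 50.3
grip_force: 0.0
time: 3.1
tool_pos: [535.5, 235.9, 88.5]
tcp_rot: [179.8, -0.0, 97.2]
ft_force: [0.0, 0.8, -0.2]
finger_gap: 50.0
grip_force: 0.0
time: 3.3
tool_pos: [534.8, 235.4, 85.3]
tcp_rot: [179.9, -0.0, 97.2]
ft_force: [0.4, -0.2, 0.1]
finger_gap: 49.8
grip_force: 0.0
```

```bash
for i in 1 2 3; do python3 -m handwheel '[[0,0,0.0015,0],[0,0,0,0]]' | grep -E 'pos|force'; done
```

```text
tool_pos: [534.1, 235.1, 82.8]
ft_force: [0.1, -0.5, 0.7]
grip_force: 0.0
tool_pos: [534.0, 235.1, 81.0]
ft_force: [0.1, -0.6, -0.7]
grip_force: 0.0
tool_pos: [534.0, 235.1, 79.5]
ft_force: [-0.3, 0.6, 0.3]
grip_force: 0.0
```

```bash
python3 -m handwheel '[[-0.007,0,0,0],[-0.007,0,0,0],[-0.007,0,0,0],[-0.007,0,0,0],[-0.007,0,0,0],[-0.007,0,0,0],[-0.007,0,0,0],[-0.007,0,0,0],[-0.007,0,0,0],[0,0,0,0]]'
python3 - <<'E'
from h import *
s=r.sense();im=r.snapshot("wrist");im2=r.snapshot("top");np.save("w2.npy",np.r_[s['tool_pos'],s['tcp_rot']])
cv2.imwrite("pics/t2.png",im2[...,::-1])
o=np.zeros((480,800,3),np.uint8);o[:,:400]=im[0:480,120:520,::-1];o[:450,400:]=cv2.resize(im2[160:310,190:323,::-1],(400,450),interpolation=2)
cv2.imwrite("pics/w2.png",o)
E
```

```text
time: 4.9
tool_pos: [542.3, 171.7, 79.8]
tcp_rot: [180.0, 0.0, 97.2]
ft_force: [-0.4, 0.7, 0.2]
finger_gap: 49.9
grip_force: 0.0
```

View pics/w2.png

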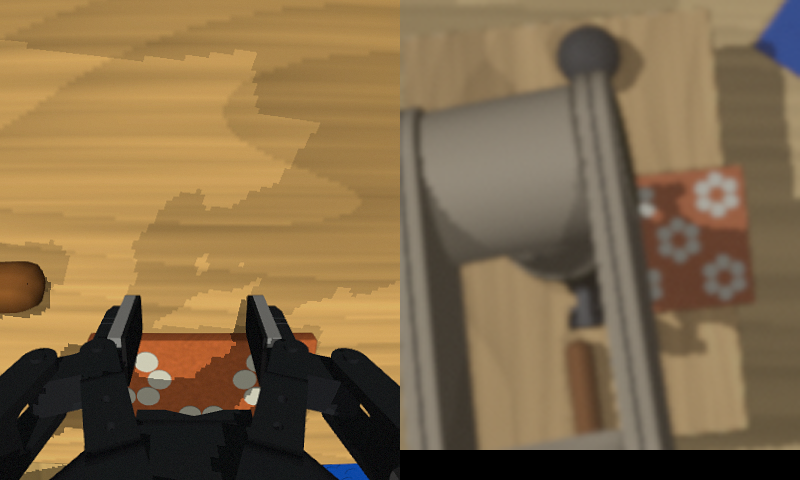

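The top crop shows the tile's right corners at (303.4,215) and (307.3,260.7) and the middle flower at (282.4,239.8). The overhang is still small.

Run:
```python
from h import *
T=cam("top");f=400/133
g=lambda u,v:(190+(u-400)/f,160+v/3)
E_=onplane(T,[g(712,12),g(748,430)],82);d=E_[0]-E_[1];d/=np.linalg.norm(d);n=np.array([-d[1],d[0],0])
P=onplane(T,[g(678,240),g(741,165),g(753,302)],90);print(E_.round(1),P.round(1),((P-E_[0])@n).round(1))
```

```text
[[740.3  85.4  82. ]
 [405.9  47.2  82. ]] [[552.7 105.7  90. ]
 [613.6  58.   90. ]
 [505.1  45.6  90. ]] [ 41.5 -12.8 -12.8]
```

```bash
python3 -m handwheel '[[-0.005,0,0,0],[-0.005,0,0,0],[-0.005,0,0,0],[-0.005,0,0,0],[-0.004,0,0,0],[0,0,0,0],[0,0,0,0],[0,0,0,0]]'; python3 -m handwheel '[[0.015,0,0,0],[0.01,0,-0.02,0],[0,0,-0.05,0],[0,0,-0.05,0]]'
```

```text
time: 5.8
tool_pos: [545.0, 148.8, 79.7]
tcp_rot: [-180.0, 0.0, 97.2]
ft_force: [-0.7, 1.0, -0.7]
finger_gap: 49.8
grip_force: 0.0
time: 6.2
tool_pos: [540.4, 174.9, 199.7]
tcp_rot: [-179.8, 0.0, 97.3]
ft_force: [1.0, 0.8, -1.0]
finger_gap: 49.5
grip_force: 0.0
```

```bash
python3 -m handwheel '[[0,0,-0.05,0],[0.0325,-0.0335,0,0],[0.0325,-0.0335,0,0],[0.0325,-0.0335,0,0],[0.0325,-0.0335,0,0],[0.0325,-0.0335,0,0],[0.0325,-0.0335,0,0],[0.0325,-0.0335,0,0],[0.0325,-0.0335,0,0],[0.0325,-0.0335,0,0]]' >/dev/null;  python3 -m handwheel '[[0.0325,-0.0335,0,0],[0.0325,-0.0335,0,0],[0.0325,-0.0335,0,0],[0.0325,-0.0335,0,0],[0.0325,-0.0335,0,0],[0.0325,-0.0335,0,0],[0.0325,-0.0335,0,0],[0.0325,-0.0335,0,0],[0.05,0,0,0],[0.05,0,0,0]]'; python3 -m handwheel '[[0.05,0,0,0],[0.05,0,0,0],[0.05,0,0,0],[0.05,0,0,0]]';python3 - <<'E'
from bench import r
print(r.sense()['joint_pos'])
E
```

```text
time: 8.2
tool_pos: [-108.7, 749.9, 249.9]
tcp_rot: [-180.0, -0.0, 97.4]
ft_force: [0.8, 1.2, 1.2]
finger_gap: 50.2
grip_force: 0.0
time: 8.6
tool_pos: [-121.1, 868.1, 251.3]
tcp_rot: [-180.0, -0.8, 97.3]
ft_force: [0.2, 1.3, 1.1]
finger_gap: 50.3
grip_force: 0.0
[9.45685520e+01 6.27634745e+01 7.48746717e+00 6.29351336e-02
 1.08934435e+02 8.73231648e+01]
```

```bash
python3 -m handwheel '[[0.05,0,0,0],[0.05,0,0,0],[0.05,0,0,0],[0.05,0,0,0]]'| head -3;python3 - <<'E'
from bench import r
print(r.sense()['joint_pos'])
E
```

```text
time: 9.0
tool_pos: [-128.1, 932.2, 218.4]
tcp_rot: [-179.9, -8.4, 97.3]
[ 94.50746422  68.93137262   1.37202785   0.52600521 101.32142444
  87.38303604]
```

```bash
for i in 1 2; do python3 -m handwheel '[[0.05,0,0,0],[0.05,0,0,0],[0.05,0,0,0],[0.05,0,0,0],[0.05,0,0,0]]'| head -3; done;python3 - <<'E'
from bench import r
print(r.sense()['joint_pos'])
E
```

```text
time: 9.5
tool_pos: [-135.3, 998.8, 223.6]
tcp_rot: [-179.8, -18.8, 97.2]
time: 10.0
tool_pos: [-140.4, 1052.4, 270.2]
tcp_rot: [-179.7, -29.0, 97.2]
[94.2535429  68.30824775  1.34698178  1.70632656 81.37561817 87.17958854]
```

```bash
for i in 1 2; do python3 -m handwheel '[[0.05,0,0,0],[0.05,0,0,0],[0.05,0,0,0],[0.05,0,0,0],[0.05,0,0,0],[0.05,0,0,0],[0.05,0,0,0],[0.05,0,0,0]]'| head -3; done;python3 - <<'E'
from bench import r
print(r.sense()['joint_pos'])
E
```

```text
time: 10.8
tool_pos: [-143.7, 1102.5, 409.4]
tcp_rot: [-179.6, -44.5, 97.1]
time: 11.6
tool_pos: [-142.2, 1102.0, 594.4]
tcp_rot: [-179.5, -58.7, 96.9]
[93.62147953 55.09338281  1.33929879  3.66010659 64.98607409 86.75473762]
```

```bash
python3 -m handwheel '[[0.05,0,0,0],[0.05,0,0,0],[0.05,0,0,0],[0.05,0,0,0],[0.05,0,0,0],[0.05,0,0,0],[0.05,0,0,0],[0.05,0,0,0],[0.05,0,0,0],[0.05,0,0,0]]'| head -3;  python3 - <<'E'
from bench import r
print(r.sense()['joint_pos'])
E
```

```text
time: 12.6
tool_pos: [-130.9, 1028.1, 847.6]
tcp_rot: [-178.9, -75.1, 96.3]
[92.87517335 42.94667666  1.33807099  5.04766559 60.76005139 86.64836175]
```

```bash
python3 -m handwheel '[[0,0,-0.03,-8.2],[0,0,-0.03,-8.2],[0,0,-0.03,-8.2],[0,0,-0.03,-8.2],[0,0,-0.03,-8.2],[0,0,-0.03,-8.2],[0,0,-0.03,-8.2],[0,0,-0.03,-8.2],[0,0,-0.03,-8.2],[0,0,-0.03,-8.2]]'| head -3;  cat >> h.py <<'E'
def togo(P,tilt=False):
    s=r.sense();R=Ro.from_euler('xyz',s['tcp_rot'],degrees=True).as_matrix()
    print("t",round(s['time'],2),"pos",np.round(s['tool_pos'],1),"F",np.round(s['ft_force'],1),"q",np.round(s['joint_pos'],0),"gap",round(s['finger_gap'],1),round(s['grip_force'],1))
    print("axes x",R[:,0].round(3),"y",R[:,1].round(3),"z",R[:,2].round(3))
    print("to go (tool mm)",(R.T@(np.array(P)-s['tool_pos'])).round(1))
E
python3 -c "
from h import *
togo([560,-60,330])"
```

```text
time: 13.6
tool_pos: [-94.5, 748.4, 924.0]
tcp_rot: [105.2, -9.8, -175.2]
t 13.6 pos [-94.5 748.4 924. ] F [ 0.7 -0.9  0.5] q [90. -7. 54.  9. 59.  4.] gap 50.0 0.0
axes x [-0.982 -0.082  0.171] y [0.142 0.274 0.951] z [-0.125  0.958 -0.258]
to go (tool mm) [-677.4 -693.7 -703.3]
```

```bash
python3 -m handwheel '[[0,0,-0.03,-8.2],[0,0,-0.03,-1.8]]'| head -3;  
python3 -c "
from h import *
togo([560,-60,330])"
```

```text
time: 13.8
tool_pos: [-87.1, 690.8, 939.6]
tcp_rot: [104.9, -0.2, -172.6]
t 13.8 pos [-87.1 690.8 939.6] F [0.1 0.4 0.4] q [ 88. -14.  57.  10.  62.  -7.] gap 49.9 0.0
axes x [-0.992 -0.129  0.003] y [-0.03   0.256  0.966] z [-0.125  0.958 -0.258]
to go (tool mm) [-547.2 -800.5 -643.3]
```

```bash
python3 -m handwheel '[[-0.0228,-0.033,-0.0268,0],[-0.0228,-0.033,-0.0268,0],[-0.0228,-0.033,-0.0268,0],[-0.0228,-0.033,-0.0268,0],[-0.0228,-0.033,-0.0268,0],[-0.0228,-0.033,-0.0268,0],[-0.0228,-0.033,-0.0268,0],[-0.0228,-0.033,-0.0268,0],[-0.0228,-0.033,-0.0268,0],[-0.0228,-0.033,-0.0268,0]]'| head -3;  
python3 -c "
from h import *
togo([560,-60,330])"
```

```text
time: 14.8
tool_pos: [159.3, 408.5, 708.2]
tcp_rot: [105.6, -0.7, -172.8]
t 14.8 pos [159.3 408.5 708.2] F [ 0.8  1.  -0.6] q [  2. -51. 107.  80. 103. -57.] gap 49.8 0.0
axes x [-0.992 -0.125  0.012] y [-0.022  0.268  0.963] z [-0.124  0.955 -0.268]
to go (tool mm) [-343.4 -498.6 -395.7]
```

```bash
python3 -m handwheel '[[-0.04,-0.02,-0.015,0],[-0.04,-0.02,-0.015,0],[-0.04,-0.02,-0.015,0],[-0.04,-0.02,-0.015,0],[-0.04,-0.02,-0.015,0],[-0.013,-0.036,-0.029,0],[-0.013,-0.036,-0.029,0],[-0.013,-0.036,-0.029,0],[-0.013,-0.036,-0.029,0],[-0.013,-0.036,-0.029,0]]'| head -3;  
python3 -c "
from h import *
togo([560,-60,330])"
```

```text
time: 15.8
tool_pos: [455.4, 156.2, 493.4]
tcp_rot: [105.7, -0.8, -172.8]
t 15.8 pos [455.4 156.2 493.4] F [0.5 0.3 0.2] q [ -26.   -2.   96.   69.  121. -103.] gap 50.1 0.0
axes x [-0.992 -0.125  0.013] y [-0.021  0.27   0.963] z [-0.124  0.955 -0.27 ]
to go (tool mm) [ -78.9 -217.9 -175.2]
```

```bash
python3 -m handwheel '[[-0.013,-0.036,-0.029,0],[-0.013,-0.036,-0.029,0],[-0.013,-0.036,-0.029,0],[-0.013,-0.036,-0.029,0],[-0.013,-0.036,-0.029,0],[-0.013,-0.036,-0.029,0],[0,0,0,0]]' 0.035| head -3
python3 - <<'E'
from h import *
togo([560,-60,330])
a=r.snapshot("top");b=r.snapshot("scene");cv2.imwrite("pics/t3.png",a[...,::-1]);cv2.imwrite("pics/s3.png",b[...,::-1])
o=np.zeros((540,800,3),np.uint8);o[:450,:400]=cv2.resize(a[160:310,190:323,::-1],(400,450),interpolation=2)
o[:,400:]=cv2.resize(b[130:310,250:450,::-1][:,:178],(400,404),interpolation=2)[:540] if 0 else cv2.copyMakeBorder(cv2.resize(b[140:290,270:420,::-1],(400,400),interpolation=2),0,140,0,0,0)
cv2.imwrite("pics/c3.png",o)
E
```

```text
time: 16.5
tool_pos: [558.9, -59.8, 324.1]
tcp_rot: [105.3, -1.4, -173.0]
t 16.5 pos [558.9 -59.8 324.1] F [-1.   1.1 -1.9] q [ -38.   34.   71.   57.  127. -121.] gap 34.9 0.0
axes x [-0.992 -0.121  0.024] y [-0.008  0.264  0.964] z [-0.123  0.957 -0.263]
to go (tool mm) [-0.9  5.6 -1.8]
```

View pics/c3.png

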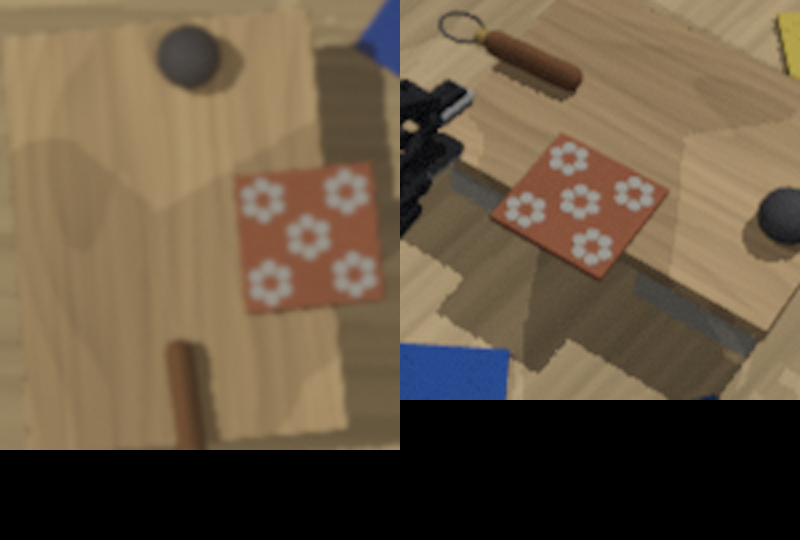

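Both views show the tile flat and overhanging. Its middle flower is at crop (309,238) in top and (580,201) in scene, with outer corners at (371,163)/(383,299) and (602,277)/(492,213).

Run:
```python
from h import *
T,S=cam("top"),cam("scene");f=400/133
g=lambda u,v:(190+u/f,160+v/3)
k=lambda u,v:(270+(u-400)*.375,140+v*.375)
E_=onplane(T,[g(308,10),g(346,428)],82);d=E_[0]-E_[1];d/=np.linalg.norm(d);n=np.array([-d[1],d[0],0])
P=onplane(T,[g(309,238),g(371,163),g(383,299)],90);print(E_.round(1),P.round(1),((P-E_[0])@n).round(1))
print(onplane(S,[k(580,201),k(602,277),k(492,213)],90).round(1))
X=tri(T,[g(309,238),g(371,163),g(383,299)],S,[k(580,201),k(602,277),k(492,213)]);print(X.round(1))
c=P[0];out=(P[1]+P[2])/2
print("tilt dirs: outer mid",out.round(1),"grasp pt 20 in",(out+20*n).round(1))
```

```text
[[741.9  88.7  82. ]
 [407.4  48.8  82. ]] [[554.8  81.5  90. ]
 [615.7  34.4  90. ]
 [508.   22.3  90. ]] [ 15.  -39.  -38.2]
[[557.7  82.2  90. ]
 [620.   35.9  90. ]
 [511.2  23.5  90. ]]
[[556.   82.5  87.7]
 [617.6  35.9  86.9]
 [509.2  23.5  87.7]]
tilt dirs: outer mid [561.8  28.3  90. ] grasp pt 20 in [559.5  48.2  90. ]
```

```bash
python3 -c "
from h import *
togo([566.5,3,96.5])"
```

```text
t 16.6 pos [558.6 -57.4 330.4] F [-0.2 -0.   1.2] q [ -38.   34.   71.   58.  127. -121.] gap 34.9 0.0
axes x [-0.992 -0.125  0.017] y [-0.017  0.267  0.963] z [-0.124  0.955 -0.268]
to go (tool mm) [ -19.3 -209.3  119.3]
```

```bash
python3 -m handwheel '[[-0.003,-0.035,0.02,0],[-0.003,-0.035,0.02,0],[-0.003,-0.035,0.02,0],[-0.003,-0.035,0.02,0],[-0.003,-0.035,0.02,0],[-0.003,-0.034,0.02,0],[0,0,0,0],[0,0,0,0]]' 0.035 30| head -3
python3 - <<'E'
from h import *
togo([559,61,80.6]);togo([559,61,80.6])
b=r.snapshot("scene");w=r.snapshot("wrist")
o=np.zeros((480,800,3),np.uint8);o[:400,:400]=cv2.resize(b[140:290,270:420,::-1],(400,400),interpolation=2);o[:,400:]=w[:,120:520,::-1]
cv2.imwrite("pics/c4.png",o)
E
```

```text
time: 17.4
tool_pos: [565.9, 4.1, 100.6]
tcp_rot: [105.7, -0.7, -172.7]
t 17.4 pos [565.9   4.1 100.6] F [-0.5  0.   0.3] q [ -34.   49.   76.   51.  112. -137.] gap 34.8 0.0
axes x [-0.992 -0.127  0.013] y [-0.022  0.27   0.963] z [-0.126  0.955 -0.27 ]
to go (tool mm) [-0.7 -3.7 60.6]
t 17.4 pos [565.9   4.1 100.6] F [-0.5  0.   0.3] q [ -34.   49.   76.   51.  112. -137.] gap 34.8 0.0
axes x [-0.992 -0.127  0.013] y [-0.022  0.27   0.963] z [-0.126  0.955 -0.27 ]
to go (tool mm) [-0.7 -3.7 60.6]
```

View pics/c4.png

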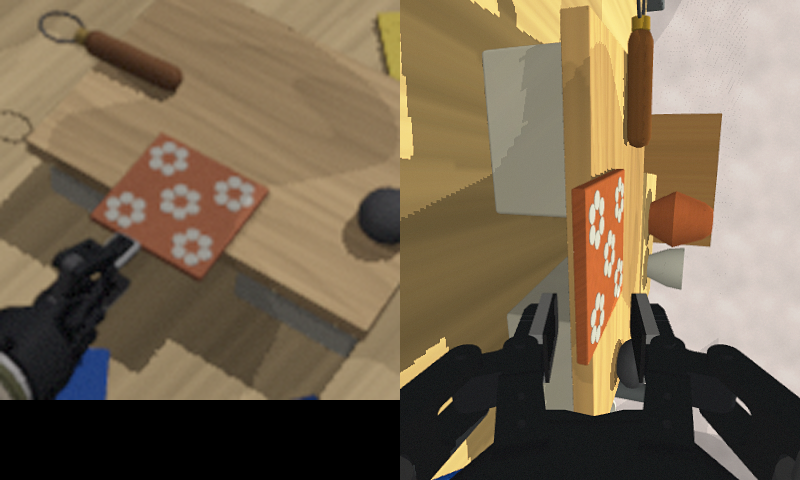

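The pads straddle the tile's outer edge, which is near column 575 in the wrist crop, and they are centred along it. I move in.

```bash
python3 -m handwheel '[[0,-0.001,0.02,0],[0,0,0.02,0],[0,0,0.01,0],[0,0,0.006,0],[0,0,0,0],[0,0,0,0]]'
python3 - <<'E'
from h import *
togo([559,61,80.6])
w=r.snapshot("wrist");b=r.snapshot("scene")
o=np.zeros((480,800,3),np.uint8);o[:400,:400]=cv2.resize(b[165:265,270:370,::-1],(400,400),interpolation=2);o[:,400:]=w[:,120:520,::-1]
cv2.imwrite("pics/c5.png",o)
E
```

```text
time: 18.1
tool_pos: [558.8, 56.3, 82.5]
tcp_rot: [105.7, -0.8, -172.8]
ft_force: [0.3, -0.7, 0.2]
finger_gap: 34.9
grip_force: 0.0
t 18.1 pos [558.8  56.3  82.5] F [ 0.3 -0.7  0.2] q [ -30.   47.   81.   53.  107. -138.] gap 34.9 0.0
axes x [-0.992 -0.126  0.014] y [-0.021  0.27   0.963] z [-0.125  0.955 -0.27 ]
to go (tool mm) [-0.8 -0.6  5. ]
```

View pics/c5.png

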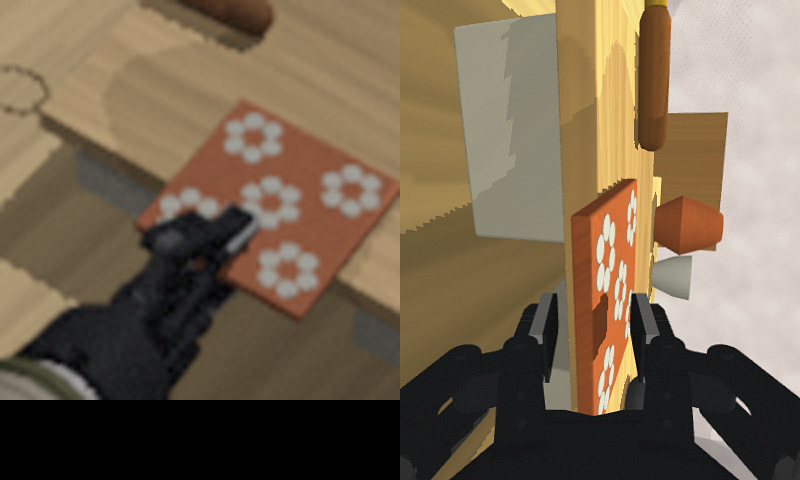

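The upper finger is over the tile and the lower one under the overhang. Next I close.

```bash
python3 -m handwheel '[[0,0,0,0],[0,0,0,0],[0,0,0,0],[0,0,0,0],[0,0,0,0]]' 0 30; python3 -c "
from h import *
togo([559,56,130])"
```

```text
time: 18.7
tool_pos: [558.6, 56.5, 83.2]
tcp_rot: [105.5, -0.8, -172.8]
ft_force: [-1.1, -2.7, 6.5]
finger_gap: 13.7
grip_force: 28.0
t 18.7 pos [558.6  56.5  83.2] F [-1.1 -2.7  6.5] q [ -30.   47.   81.   53.  107. -138.] gap 13.7 28.0
axes x [-0.992 -0.126  0.014] y [-0.021  0.267  0.963] z [-0.125  0.955 -0.268]
to go (tool mm) [  0.3  45.  -13.1]
```

```bash
python3 -m handwheel '[[0,0.003,-0.001,0],[0,0.005,-0.0014,0],[0,0.005,-0.0014,0],[0,0.005,-0.0014,0],[0,0.005,-0.0014,0],[0,0.005,-0.0014,0],[0,0,0,0],[0,0,0,0]]' 0 30; python3 -m handwheel '[[0,0.005,-0.0014,0],[0,0.01,-0.003,0],[0,0.02,-0.005,0],[0,0.02,-0.005,0],[0,0.03,-0.01,0],[0,0.03,-0.01,0],[0,0,0,0],[0,0,0,0]]' 0 60
python3 - <<'E'
from h import *
togo([559,56,130])
w=r.snapshot("wrist");b=r.snapshot("scene")
o=np.zeros((480,800,3),np.uint8);o[:400,:400]=cv2.resize(b[105:265,250:410,::-1],(400,400),interpolation=2);o[:,400:]=w[:,120:520,::-1]
cv2.imwrite("pics/c6.png",o)
E
```

```text
time: 19.5
tool_pos: [558.8, 56.7, 110.4]
tcp_rot: [105.7, -0.9, -172.8]
ft_force: [-0.1, -0.7, -0.9]
finger_gap: 7.2
grip_force: 29.3
time: 20.3
tool_pos: [561.1, 54.7, 231.9]
tcp_rot: [105.7, -0.7, -172.8]
ft_force: [-0.4, -0.6, -1.7]
finger_gap: 6.8
grip_force: 63.4
t 20.3 pos [561.1  54.7 231.9] F [-0.4 -0.6 -1.7] q [ -30.   33.   83.   57.  114. -128.] gap 6.8 63.4
axes x [-0.992 -0.126  0.013] y [-0.022  0.271  0.962] z [-0.125  0.954 -0.271]
to go (tool mm) [  0.6 -97.6  29.1]
```

View pics/c6.png

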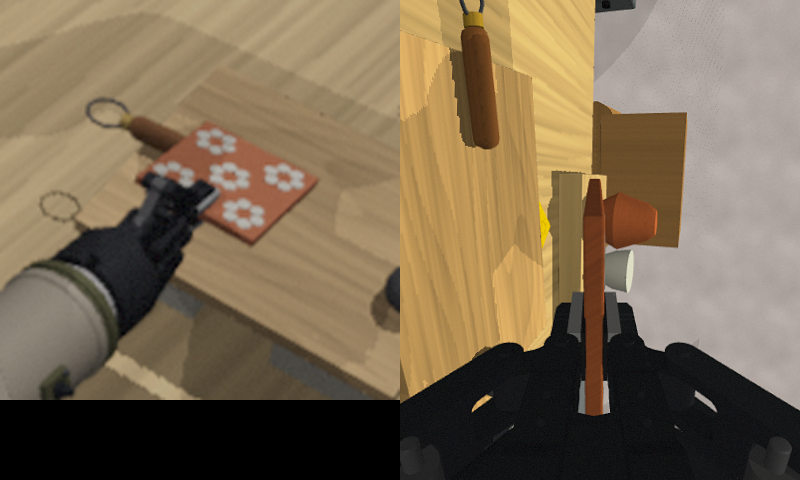

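The tile is held in line with the pads (gap 6.8 mm, grip 63 N). I raise it and turn about the tool axis to keep joint 6 in range.

```bash
python3 -m handwheel '[[0,0.04,-0.012,0],[0,0.04,-0.012,0],[0,0.04,-0.012,0],[0,0.04,-0.012,0],[0,0.04,-0.012,0]]' | head -2
python3 -m handwheel '[[0,0,0,8.5],[0,0,0,8.5],[0,0,0,8.5],[0,0,0,8.5],[0,0,0,8.5],[0,0,0,8.5],[0,0,0,8.5],[0,0,0,8.5],[0,0,0,8.5],[0,0,0,8.5]]' |head -3
python3 -m handwheel '[[0,0,0,8.5],[0,0,0,8.5],[0,0,0,8.5],[0,0,0,8.5],[0,0,0,8.5],[0,0,0,8.5],[0,0,0,8.5],[0,0,0,8.5],[0,0,0,8.5],[0,0,0,8.5]]' |head -3
 python3 -c "
from h import *
togo([200,-550,450])"
```

```text
time: 20.9
tool_pos: [564.1, 51.6, 439.8]
time: 21.9
tool_pos: [564.3, 51.6, 438.0]
tcp_rot: [167.3, -74.1, 110.7]
time: 22.9
tool_pos: [564.3, 51.6, 438.0]
tcp_rot: [-105.7, -8.3, 9.8]
t 22.9 pos [564.3  51.6 438. ] F [-0.1 -0.3 -1.6] q [-30.  21.  75.  66. 124.  62.] gap 7.0 63.4
axes x [0.975 0.169 0.144] y [ 0.182 -0.243 -0.953] z [-0.126  0.955 -0.268]
to go (tool mm) [-455.2   68.1 -531.9]
```

```bash
for i in 1 2 3; do python3 -m handwheel '[[-0.03,0.004,-0.035,0],[-0.03,0.004,-0.035,0],[-0.03,0.004,-0.035,0],[-0.03,0.004,-0.035,0]]' >/dev/null
 python3 -c "
from h import *
togo([200,-550,450])"; done
```

```text
t 23.3 pos [ 467.  -107.7  442.7] F [ 1.4 -0.6 -1. ] q [-46.  22.  74.  59. 138.  53.] gap 6.5 63.2
axes x [0.974 0.171 0.15 ] y [ 0.189 -0.241 -0.952] z [-0.126  0.955 -0.267]
to go (tool mm) [-334.4   49.  -390.9]
t 23.7 pos [ 370.9 -266.   446.9] F [ 0.3 -1.  -1.3] q [-60.  31.  62.  50. 151.  44.] gap 6.7 63.3
axes x [0.974 0.17  0.151] y [ 0.19  -0.24  -0.952] z [-0.125  0.956 -0.266]
to go (tool mm) [-214.1   32.9 -250.9]
t 24.1 pos [ 284.  -386.6  413.3] F [-0.1  0.2 -3. ] q [-71.  41.  50.  37. 156.  29.] gap 6.9 63.3
axes x [0.977 0.135 0.163] y [ 0.195 -0.282 -0.939] z [-0.081  0.95  -0.302]
to go (tool mm) [ -98.1   -4.7 -159.5]
```

```bash
for i in 1 2; do python3 -m handwheel '[[-0.02,0,-0.04,0],[-0.02,0,-0.04,0],[-0.02,0,-0.04,0],[-0.02,0,-0.04,0]]' >/dev/null
 python3 -c "
from h import *
togo([200,-550,450])"; done
```

```text
t 24.5 pos [ 224.2 -465.   377.7] F [-0.3  0.5 -1.5] q [-78.  49.  40.  28. 156.  19.] gap 6.8 63.3
axes x [0.98  0.084 0.181] y [ 0.199 -0.37  -0.907] z [-0.009  0.925 -0.379]
to go (tool mm) [ -17.8  -39.  -105.9]
t 24.9 pos [ 146.7 -523.8  355.6] F [ 0.  -0.1 -1.1] q [-85.  54.  31.  18. 156.   8.] gap 6.9 63.3
axes x [0.979 0.054 0.195] y [ 0.198 -0.461 -0.865] z [ 0.043  0.886 -0.462]
to go (tool mm) [ 69.3 -59.1 -64.5]
```

```bash
for i in 1 2; do python3 -m handwheel '[[0,0.02,-0.045,0],[0,0.02,-0.045,0],[0,0.02,-0.045,0],[0,0.02,-0.045,0]]' >/dev/null
 python3 -c "
from h import *
togo([200,-550,450])"; done
```

```text
t 25.3 pos [ 148.6 -587.5  308.5] F [-0.5 -0.3 -1.4] q [-86.  68.  10.  22. 156.  12.] gap 6.8 63.3
axes x [0.977 0.028 0.211] y [ 0.191 -0.555 -0.81 ] z [ 0.094  0.831 -0.548]
to go (tool mm) [  81.1 -125.6  -41.5]
t 25.7 pos [ 129.5 -612.6  303.2] F [-1.   0.1 -1.4] q [-88.  72.   1.  24. 156.  12.] gap 6.8 63.2
axes x [0.974 0.008 0.225] y [ 0.181 -0.622 -0.762] z [ 0.134  0.783 -0.607]
to go (tool mm) [ 102.2 -138.1  -30.7]
```

```bash
for i in 1 2; do python3 -m handwheel '[[-0.015,0.04,-0.02,0],[-0.015,0.04,-0.02,0],[-0.015,0.04,-0.02,0],[-0.015,0.04,-0.02,0]]' >/dev/null
 python3 -c "
from h import *
togo([200,-550,450])"; done
```

```text
t 26.1 pos [  62.7 -618.5  253.4] F [-0.  -0.6 -1.8] q [-92.  76.   1.  14. 156.   1.] gap 6.6 63.3
axes x [0.974 0.008 0.226] y [ 0.187 -0.587 -0.787] z [ 0.127  0.809 -0.573]
to go (tool mm) [ 178.8 -169.4  -39.9]
t 26.5 pos [  15.1 -614.4  210.1] F [-0.4  0.2 -1. ] q [-95.  80.   1.   7. 156.  -7.] gap 6.7 63.3
axes x [ 0.973 -0.002  0.232] y [ 0.194 -0.542 -0.817] z [ 0.127  0.84  -0.527]
to go (tool mm) [ 235.5 -195.1  -48.8]
```

```bash
for i in 1 2; do python3 -m handwheel '[[0.01,-0.015,-0.045,0],[0.01,-0.015,-0.045,0],[0.01,-0.015,-0.045,0],[0.01,-0.015,-0.045,0]]' >/dev/null
 python3 -c "
from h import *
togo([200,-550,450])"; done
```

```text
t 26.9 pos [  31.6 -623.8  299.4] F [ 0.  -0.5 -1.3] q [-95.  72.   1.  12. 156.  -2.] gap 7.1 63.3
axes x [0.973 0.003 0.229] y [ 0.176 -0.653 -0.737] z [ 0.148  0.758 -0.636]
to go (tool mm) [ 198.6 -129.6  -15. ]
t 27.3 pos [  47.7 -619.8  389.5] F [ 0.1  0.6 -1.2] q [-95.  64.   1.  18. 156.   4.] gap 6.8 63.3
axes x [ 0.972 -0.003  0.235] y [ 0.154 -0.748 -0.645] z [ 0.178  0.663 -0.727]
to go (tool mm) [162.1 -67.8  29.4]
```

```bash
for i in 1 2; do python3 -m handwheel '[[-0.008,-0.005,-0.048,0],[-0.008,-0.005,-0.048,0],[-0.008,-0.005,-0.048,0],[-0.008,-0.005,-0.048,0],[-0.008,-0.005,-0.048,0]]' >/dev/null
 python3 -c "
from h import *
togo([200,-550,450])"; done
```

```text
t 27.8 pos [ -20.  -607.5  465. ] F [-0.5  0.9 -1.4] q [-100.   57.    1.   15.  156.   -2.] gap 6.8 63.3
axes x [ 0.971 -0.009  0.241] y [ 0.124 -0.838 -0.532] z [ 0.206  0.546 -0.812]
to go (tool mm) [209.4 -12.8  88.9]
t 28.3 pos [ -80.2 -578.9  539.7] F [ 0.1 -0.6 -1.6] q [-106.   49.    1.   13.  156.   -8.] gap 7.2 63.2
axes x [ 0.972 -0.004  0.233] y [ 0.095 -0.907 -0.409] z [ 0.213  0.42  -0.882]
to go (tool mm) [251.4  37.1 151. ]
```

```bash
for i in 1 2; do python3 -m handwheel '[[-0.03,0,-0.039,0],[-0.03,0,-0.039,0],[-0.03,0,-0.039,0],[-0.03,0,-0.039,0]]' >/dev/null
 python3 -c "
from h import *
togo([200,-550,450])"; done
```

```text
t 28.7 pos [-195.8 -538.4  563.7] F [-1.1  0.2 -0.5] q [-116.   47.    1.    4.  156.  -26.] gap 7.0 63.2
axes x [0.975 0.002 0.22 ] y [ 0.082 -0.932 -0.353] z [ 0.204  0.363 -0.909]
to go (tool mm) [361.1  83.3 180.1]
t 29.1 pos [-285.2 -481.   589.9] F [ 0.1  0.5 -2.1] q [-125.   44.    1.   -4.  156.  -41.] gap 7.1 63.2
axes x [0.979 0.008 0.203] y [ 0.073 -0.946 -0.314] z [ 0.19   0.323 -0.927]
to go (tool mm) [446.1 144.8 199.4]
```

```bash
for i in 1 2; do python3 -m handwheel '[[-0.008,0.008,-0.048,0],[-0.008,0.008,-0.048,0],[-0.008,0.008,-0.048,0],[-0.008,0.008,-0.048,0],[-0.008,0.008,-0.048,0]]' >/dev/null
 python3 -c "
from h import *
togo([200,-550,450])"; done
```

```text
t 29.6 pos [-277.7 -453.   641. ] F [-0.   0.  -0.9] q [-126.   39.    1.   -4.  156.  -42.] gap 6.6 63.2
axes x [0.988 0.024 0.154] y [ 0.062 -0.969 -0.241] z [ 0.144  0.247 -0.958]
to go (tool mm) [440.  169.4 227.6]
t 30.1 pos [-268.7 -421.1  688.4] F [-0.4  1.3 -1.7] q [-127.   33.    1.   -4.  156.  -43.] gap 6.9 63.2
axes x [0.994 0.034 0.104] y [ 0.051 -0.985 -0.167] z [ 0.096  0.172 -0.98 ]
to go (tool mm) [436.8 190.9 256.7]
```

```bash
python3 -m handwheel '[[-0.008,0.008,-0.048,0],[-0.008,0.008,-0.048,0],[-0.008,0.008,-0.048,0],[-0.008,0.008,-0.048,0],[-0.008,0.008,-0.048,0],[-0.008,0.008,-0.048,0],[-0.008,0.008,-0.048,0],[-0.008,0.008,-0.048,0],[-0.008,0.008,-0.048,0]]' >/dev/null
 python3 -c "
from h import *
togo([-220,-420,690])"
```

```text
t 31.0 pos [-241.5 -357.6  766.2] F [-0.8 -0.5 -1.6] q [-130.   24.    1.   -3.  156.  -45.] gap 6.6 63.2
axes x [0.999 0.044 0.005] y [ 0.044 -0.998 -0.033] z [ 0.004  0.033 -0.999]
to go (tool mm) [18.3 65.8 74.2]
```

```bash
python3 -m handwheel '[[0.0176,0.0203,0.0395,0],[0.0176,0.0203,0.0395,0],[0.0176,0.0203,0.0395,0],[0.0176,0.0203,0.0395,0],[0.0176,0.0203,0.0395,0],[0.0176,0.0203,0.0395,0],[0.0176,0.0203,0.0395,0],[0.0176,0.0203,0.0395,0],[0.045,0,0.02,0],[0.045,0,0.02,0]]' >/dev/null
 python3 -c "
from h import *
togo([250,-520,400])"
```

```text
t 32.0 pos [ -23.3 -481.6  449.9] F [ 0.9 -1.1 -1.5] q [-99.  -7.  78.  -0. 112. -11.] gap 6.6 63.1
axes x [0.999 0.043 0.006] y [ 0.043 -0.998 -0.038] z [ 0.005  0.038 -0.999]
to go (tool mm) [271.   52.1  49.7]
```

```bash
python3 -m handwheel '[[0.0467,-0.0123,0.008,0],[0.0467,-0.0123,0.008,0],[0.0467,-0.0123,0.008,0],[0.0467,-0.0123,0.008,0],[0.0467,-0.0123,0.008,0],[0.0467,-0.0123,0.008,0],[0.0467,-0.0123,0.008,0],[0.0467,-0.0123,0.008,0],[0.0467,-0.0123,0.008,0],[0.0467,-0.0123,0.008,0]]' >/dev/null
python3 -m handwheel '[[0.0467,-0.0123,0.008,-8.4],[0,0,0,-8.4],[0,0,0,-8.4],[0,0,0,-8.4],[0,0,0,-8.4],[0,0,0,-8.4],[0,0,0,-8.4],[0,0,0,-8.4],[0,0,0,-8.4]]' >/dev/null
 python3 -c "
from h import *
togo([577,-292,340])"
```

```text
t 33.9 pos [ 482.9 -321.   372. ] F [ 0.7 -0.7 -2.3] q [-40.   5.  74.   2. 103. -28.] gap 7.1 63.2
axes x [0.199 0.979 0.036] y [ 0.98  -0.199 -0.003] z [ 0.004  0.036 -0.999]
to go (tool mm) [46.  86.6 33.4]
```

```bash
cat > rack.py <<'E'
from h import *
from scipy.signal import find_peaks
o=np.array([601,-297.]);u=np.arange(-85,50,1.)
for n in("top","scene"):
    C=cam(n);im=cv2.imread(f"pics/{n}0.png").astype(np.float32).mean(2)
    best=None
    for yaw in np.arange(-15,-7.9,.5):
        a=np.radians(yaw);ex=np.array([np.cos(a),np.sin(a)]);ey=np.array([-ex[1],ex[0]])
        v=np.arange(-45,46,3.)
        G=o+u[:,None,None]*ex+v[None,:,None]*ey
        P=np.dstack([G,np.full(G.shape[:2],62.)]).reshape(-1,3)
        p=proj(C,P).astype(np.float32).reshape(len(u),len(v),2)
        prof=cv2.remap(im,p[...,0],p[...,1],1).mean(1)
        sc=np.diff(prof[10:75]).std()
        if best is None or sc>best[0]:best=(sc,yaw,prof,ex,ey)
    sc,yaw,prof,ex,ey=best
    k=find_peaks(prof,distance=15)[0];mn=find_peaks(-prof,distance=15)[0]
    print(n,"yaw",yaw,"peaks u",u[k],"mins",u[mn]);print(prof[::3].round().astype(int).tolist())
    # slot -26 : midpoint of two slats, along-slot extent at slat 2
    e=[]
    us=u[k][1] if len(k)>1 else -39
    vv=np.arange(-100,101,1.)
    P=np.c_[o+us*ex+vv[:,None]*ey,np.full(len(vv),62.)];p=proj(C,P).astype(np.float32)
    print(" along",cv2.remap(im,p[:,:1],p[:,1:],1)[:,0][15:-15:4].round().astype(int).tolist())
E
python3 rack.py
```

```text
top yaw -13.0 peaks u [-71. -46. -20.   6.  32.] mins [-55. -29.  -4.  22.  37.]
[115, 116, 118, 121, 126, 128, 118, 93, 74, 58, 47, 53, 68, 73, 71, 72, 71, 60, 46, 45, 59, 72, 73, 72, 71, 65, 50, 42, 48, 64, 73, 71, 70, 68, 56, 44, 42, 53, 68, 73, 70, 70, 72, 78, 105]
 along [132, 131, 132, 133, 132, 122, 91, 74, 74, 73, 73, 73, 72, 72, 73, 72, 73, 72, 73, 74, 73, 75, 74, 73, 73, 73, 73, 73, 73, 73, 73, 73, 73, 74, 74, 74, 74, 73, 69, 71, 75, 101, 118]
scene yaw -13.0 peaks u [-79. -54. -37. -20.   6.  35.] mins [-72. -27.  -1.  23.  43.]
[90, 111, 119, 118, 117, 118, 119, 120, 120, 121, 122, 120, 98, 77, 63, 34, 30, 29, 29, 28, 33, 68, 74, 52, 31, 30, 29, 28, 27, 45, 75, 71, 40, 31, 29, 29, 27, 29, 68, 145, 162, 136, 72, 69, 76]
 along [132, 132, 132, 130, 121, 117, 117, 119, 118, 118, 119, 119, 119, 119, 119, 118, 117, 116, 118, 125, 124, 126, 125, 126, 126, 125, 125, 125, 125, 124, 123, 123, 122, 122, 122, 121, 121, 122, 122, 122, 122, 126, 137]
```

```bash
python3 -c "
from h import *
togo([594.4,-294.4,200])"
```

```text
t 33.9 pos [ 482.9 -321.   372. ] F [ 0.7 -0.7 -2.3] q [-40.   5.  74.   2. 103. -28.] gap 7.1 63.2
axes x [0.199 0.979 0.036] y [ 0.98  -0.199 -0.003] z [ 0.004  0.036 -0.999]
to go (tool mm) [ 42.1 104.6 173.3]
```

```bash
python3 -m handwheel '[[0.014,0.035,0,1.5],[0.014,0.035,0,0],[0.014,0.035,0,0],[0,0,0.04,0],[0,0,0.04,0],[0,0,0.04,0],[0,0,0.03,0],[0,0,0.02,0],[0,0,0,0],[0,0,0,0]]' >/dev/null
cat > wr.py <<'E'
from h import *
togo([594.4,-294.4,160])
s=r.sense();im=r.snapshot("wrist");cv2.imwrite("pics/w9.png",im[...,::-1]);g=im.astype(np.float32).mean(2);rd=im[...,0].astype(np.float32)-im[...,2]
C=cam("wrist",s);R=Ro.from_euler('xyz',s['tcp_rot'],degrees=True).as_matrix()
p0=s['tool_pos'];ex=R[:2,1];ex/=np.linalg.norm(ex);ey=np.array([-ex[1],ex[0]])
u=np.arange(-70,71,2.)
for z,vs in((62,np.arange(45,62,2.)),(62,np.arange(20,45,2.))):
    G=p0[:2]+u[:,None,None]*ex+vs[None,:,None]*ey
    P=np.dstack([G,np.full(G.shape[:2],float(z))]).reshape(-1,3)
    p=proj(C,P).astype(np.float32).reshape(len(u),len(vs),2)
    print(z,"v",vs[0],"cols",p[0,0].round(),p[-1,0].round());print([(int(a),int(b)) for a,b in zip(u,cv2.remap(g,p[...,0],p[...,1],1).mean(1))])
# tile lateral position: red band on plane of tile lower edge
for dz in(30,60,78):
    v=np.array([50.]);G=p0[:2]+u[::1,None]*ex+50*ey
    q=proj(C,np.c_[G,np.full(len(u),p0[2]-dz)]).astype(np.float32)
    print("dz",dz,cv2.remap(rd,q[:,:1],q[:,1:],1)[20:51,0].astype(int).tolist())
E
python3 wr.py
```

```text
t 34.9 pos [ 595.3 -297.4  203.6] F [ 0.6  0.2 -1.3] q [-32.  19.  75.   2.  87. -19.] gap 6.7 63.1
axes x [0.231 0.972 0.036] y [ 0.973 -0.231 -0.005] z [ 0.004  0.036 -0.999]
to go (tool mm) [ 1.1 -1.3 43.7]
62 v 45.0 cols [234. 184.] [396. 185.]
[(-70, 152), (-68, 152), (-66, 151), (-64, 150), (-62, 147), (-60, 147), (-58, 148), (-56, 148), (-54, 146), (-52, 154), (-50, 173), (-48, 172), (-46, 173), (-44, 95), (-42, 92), (-40, 90), (-38, 73), (-36, 26), (-34, 26), (-32, 30), (-30, 76), (-28, 85), (-26, 85), (-24, 85), (-22, 85), (-20, 86), (-18, 78), (-16, 93), (-14, 90), (-12, 77), (-10, 26), (-8, 72), (-6, 83), (-4, 82), (-2, 82), (0, 82), (2, 82), (4, 80), (6, 65), (8, 80), (10, 92), (12, 90), (14, 71), (16, 85), (18, 85), (20, 85), (22, 85), (24, 86), (26, 85), (28, 76), (30, 27), (32, 28), (34, 68), (36, 79), (38, 77), (40, 66), (42, 69), (44, 69), (46, 73), (48, 75), (50, 76), (52, 109), (54, 182), (56, 173), (58, 171), (60, 150), (62, 78), (64, 77), (66, 66), (68, 41), (70, 45)]
62 v 20.0 cols [236. 213.] [394. 213.]
[(-70, 146), (-68, 150), (-66, 152), (-64, 153), (-62, 15
[... 402 characters left out ...]
 (14, 74), (16, 80), (18, 84), (20, 84), (22, 83), (24, 83), (26, 83), (28, 76), (30, 27), (32, 27), (34, 68), (36, 79), (38, 77), (40, 66), (42, 69), (44, 70), (46, 70), (48, 70), (50, 68), (52, 104), (54, 187), (56, 185), (58, 185), (60, 161), (62, 77), (64, 77), (66, 67), (68, 44), (70, 58)]
dz 30 [108, 110, 105, 101, 34, 27, 50, 96, 99, 92, 107, 101, 38, 88, 95, 96, 95, 55, 108, 100, 98, 94, 95, 95, 39, 36, 90, 86, 9, 8, 8]
dz 60 [106, 98, 35, 27, 51, 97, 97, 96, 94, 105, 102, 53, 48, 91, 98, 96, 98, 65, 98, 101, 85, 96, 97, 95, 95, 90, 32, 60, 90, 88, 7]
dz 78 [94, 31, 27, 47, 93, 90, 90, 91, 88, 104, 100, 30, 44, 92, 98, 97, 96, 79, 81, 106, 102, 80, 94, 91, 92, 92, 73, 28, 58, 91, 88]
```

```bash
python3 -m handwheel '[[0.002,-0.0015,0.02,0],[0,0,0.03,0],[0,0,0.025,0],[0,0,0.015,0],[0,0,0.006,0],[0,0,0,0]]'; for i in 1 2 3; do python3 -m handwheel '[[0,0,0.003,0],[0,0,0,0]]' | grep -E "pos|ft"; done
```

```text
time: 35.55
tool_pos: [595.1, -291.9, 107.9]
tcp_rot: [-179.8, -2.0, 76.7]
ft_force: [0.2, 0.5, -1.9]
finger_gap: 6.6
grip_force: 63.1
tool_pos: [595.7, -292.1, 105.8]
ft_force: [-0.8, -0.3, -1.7]
tool_pos: [594.9, -291.5, 101.5]
ft_force: [0.1, 1.2, -1.6]
tool_pos: [594.6, -291.2, 97.9]
ft_force: [0.5, 0.0, -1.9]
```

```bash
for i in 1 2 3; do python3 -m handwheel '[[0,0,0.002,0],[0,0,0,0]]' | grep -E "pos|ft"; done
```

```text
tool_pos: [595.0, -291.3, 96.4]
ft_force: [0.2, -0.5, -1.5]
tool_pos: [595.6, -291.2, 96.1]
ft_force: [-2.0, 3.0, 9.0]
tool_pos: [596.3, -291.1, 95.8]
ft_force: [-3.9, 6.4, 16.4]
```

```bash
python3 -m handwheel '[[0,0,-0.003,0],[0,0,0,0]]' | grep -E "ft";python3 -m handwheel '[[0,0,0,0],[0,0,0,0],[0,0,0,0],[0,0,0,0],[0,0,0,0]]' 0.03 20; python3 -m handwheel '[[0,0,-0.02,0],[0,0,-0.04,0],[0,0,-0.05,0],[0,0,-0.05,0],[0,0,-0.05,0],[0,0,0,0]]'
python3 - <<'E'
from h import *
s=r.sense();w=r.snapshot("wrist");t=r.snapshot("top");b=r.snapshot("scene")
for n,i in(("w",w),("t",t),("s",b)):cv2.imwrite(f"pics/end_{n}.png",i[...,::-1])
# lean/position: red-terracotta top edge expected at z=122
C=cam("wrist",s);h=cv2.cvtColor(w,cv2.COLOR_RGB2HSV)
a=np.radians(-13);ex=np.array([np.cos(a),np.sin(a)]);ey=np.array([-ex[1],ex[0]]);o=np.array([594.4,-294.4])
u=np.arange(-45,46,3.);v=np.arange(-75,76,5.)
for z in(122,):
    G=o+u[:,None,None]*ex+v[None,:,None]*ey
    p=proj(C,np.dstack([G,np.full(G.shape[:2],float(z))]).reshape(-1,3)).astype(np.float32).reshape(len(u),len(v),2)
    S=cv2.remap(h,p[...,0],p[...,1],0)
    for k,row in zip(u,S):print(int(k),''.join('#' if (x[0]<10 and x[1]>150 and x[2]>110) else ('w' if x[1]<60 and x[2]>130 else '.') for x in row))
E
```

```text
ft_force: [0.2, 3.0, 6.7]
time: 37.45
tool_pos: [594.8, -291.3, 95.1]
tcp_rot: [-179.7, -2.0, 76.7]
ft_force: [-0.9, -0.2, 0.0]
finger_gap: 30.0
grip_force: 0.0
time: 38.05
tool_pos: [596.8, -300.6, 316.2]
tcp_rot: [179.4, -1.7, 76.7]
ft_force: [0.7, -0.4, 0.2]
finger_gap: 29.8
grip_force: 0.0
-45 ...............................
-42 ...............................
-39 ...............................
-36 ...............................
-33 ...............................
-30 ...............................
-27 ...............................
-24 ...............................
-21 ...............................
-18 ...............................
-15 ...............................
-12 ...............................
-9 ...............................
-6 ...............................
-3 ...............................
0 ...............................
3 ...............................
6 ...............................
9 ...............................
12 ...............................
15 ...............................
18 ...............................
21 ...............................
24 ...............................
27 ...............................
30 ...............................
33 ...............................
36 ...............................
39 ...............................
42 ...............................
45 .......wwwwwww.wwwwww..wwwww...
```

Run:
```python
from h import *
s=r.sense();a=np.radians(-13);ex=np.array([np.cos(a),np.sin(a)]);ey=np.array([-ex[1],ex[0]]);o=np.array([594.4,-294.4])
for n,f in(("wrist","w"),("scene","s")):
    C=cam(n,s);im=cv2.imread(f"pics/end_{f}.png")
    u=np.arange(-16,17,2.);v=np.array([-70,-62,-58,-50,-40,-20,0,20,40,50,58,62,70.])
    G=o+u[:,None,None]*ex+v[None,:,None]*ey
    p=proj(C,np.dstack([G,np.full(G.shape[:2],122.)]).reshape(-1,3)).astype(np.float32).reshape(len(u),len(v),2)
    S=cv2.remap(im,p[...,0],p[...,1],1).astype(int)
    print(n,"R",v)
    for k,row in zip(u,S):print(int(k),' '.join(f"{x[2]:3d}/{x[1]:3d}" for x in row))
```

```text
wrist R [-70. -62. -58. -50. -40. -20.   0.  20.  40.  50.  58.  62.  70.]
-16 214/176 210/173 207/171 201/166 166/137 126/ 78 129/ 80 131/ 82 133/ 82 135/ 82 134/ 81 134/ 84 124/ 77
-14 210/173 204/167 202/165 113/ 93 116/ 95 106/ 66 108/ 66 116/ 71 121/ 74 122/ 74 123/ 75 123/ 75 106/ 66
-12 204/167 199/164 199/165 114/ 93 117/ 96  54/ 33  50/ 31  45/ 27  53/ 34  56/ 35  56/ 34  66/ 40 121/ 75
-10 199/165 198/165 197/164 174/143 135/112  86/ 50 118/ 71  55/ 33  91/ 51 130/ 76 133/ 77 118/ 71 125/ 77
-8 197/163 199/165 199/165 201/166 178/ 95 182/ 94 190/100 184/ 95 175/ 90 187/ 96 189/ 97 116/ 61 125/ 77
-6 199/165 200/165 201/166 167/139 186/ 96 188/ 97 191/ 97 186/ 96 179/ 92 185/ 95 191/ 99 118/ 61 126/ 78
-4 189/156 147/121 169/139 115/ 95 186/ 94 190/ 99 195/100 185/ 93 184/ 96 190/ 99 192/ 99 118/ 59 125/ 77
-2 124/102 119/ 98 117/ 97 117/ 95 146/ 82 138/ 72 119/ 61 107/ 60 121/ 74 150/100 152/ 92 105/ 61 125/ 76
0 120/ 99 118/ 98 116/ 96 114/ 94 117/ 98  78/ 51  62/ 37  62/ 37 126/ 78 126/ 78 124/ 78 119/ 73 126/ 77
2 126/104 125/103 120/ 99 116/ 96 128/104  77/ 48  65/ 41  
[... 1985 characters left out ...]
/ 67 111/ 66 105/ 62 105/ 64 110/ 65 162/139 175/154 178/157
6 119/ 99  46/ 32  44/ 28  72/ 43  78/ 57  72/ 46  71/ 41  70/ 41  74/ 58  72/ 41 171/149 178/157 178/156
8  97/ 80  61/ 42  60/ 41  65/ 39  74/ 68  71/ 55  64/ 37  66/ 42  81/ 77  64/ 37 174/154 179/158 178/157
10  91/ 73  94/ 65 100/ 70  64/ 38  74/ 72  84/ 77  65/ 40  74/ 58  74/ 71  66/ 44 172/152 179/158 178/157
12  96/ 76 109/ 74 110/ 76  67/ 43  74/ 73  96/ 95  64/ 38  82/ 77  75/ 68  68/ 52 168/147 177/157 178/157
14 105/ 84 101/ 70 102/ 70  66/ 45  76/ 74  76/ 72  63/ 34  75/ 71  73/ 66  66/ 46 165/144 178/157 178/157
16 109/ 88  73/ 49  74/ 51  62/ 33  76/ 75  72/ 61  65/ 37  70/ 59  83/ 79  64/ 39 162/142 175/155 178/157
```

```bash
python3 -c "
from bench import r
print(r.hand_in())"
```

```text
the job is handed in; nothing more can be done
None
```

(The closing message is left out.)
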